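# Free the hold-down bar and unscrew the jar cap

## Robot

A 6-joint arm with a two-finger parallel gripper is mounted at the origin on a cart in front of the work surface, level with it; the furniture and walls round the work are solid. World frame = base frame: x ahead of the robot, y to its left, z up, the work surface at z = 0. Lengths are in m, angles in rad, forces in N, time in s.
With the tool pointing down it reaches from about 0.35 to 0.775 m from the base axis. Payload 7.3 kg.
Tool frame: the origin (TCP) lies at the centre of the arm's flange, where the gripper is bolted on; the fingertips stand 178 mm ahead of it and the grasp point (between the pads) lies 159 mm ahead of it; z points along the fingers, y is the line along which they close (so a half turn about z gives the same grasp; the last joint's range is limited). The gripper opens to 92 mm and grips with 3 to 60 N. Pads are 19 mm wide; open, the fingers measure 130 mm over their backs; the gripper's body (75 mm by 190 mm) begins 47 mm behind the grasp point.
Start: joints at [1.04, 0.342, 1.524, -0, 1.275, -0.146], TCP at [0.197, 0.487, 0.405] pointing down, gripper open.
Joint ranges: [-2.53, 2.53], [-0.77, 2.02], [0.04, 2.7], [-1, 4.14], [0.28, 2.66], [-3.11, 3.11]. Speed limits (rad/s): [2.57, 2.57, 3.14, 3.14, 3.14, 3.14].

## Interface

Orientations are given as [roll, pitch, yaw] about the fixed x, y, z axes, in that order (R = Rz(yaw) Ry(pitch) Rx(roll)).
In Python, from cell import telemetry, vision, ticket gives the robot as it stands.
- The arm moves only by the shell command python3 -m crank 'ROWS' [FORCE]. ROWS is JSON, a list of rows, each a list of 5 numbers: the gripper command: -1 is shut, 1 is fully open, values between are in proportion, then the shift along the tool's x, y, z in mm, then the turn about the tool's z in rad. In form: [[fingers, dx, dy, dz, roll], ...]. A call has 1 to 12 rows; each row is the pose to reach, as a shift and turn from the pose commanded when the call began, along the tool's axes at that moment; what a row does not reach only later rows make up. A row lasts 1/12 s, in which the tool goes at most 41.7 mm and 7.16 degrees, less where a joint would pass 70% of its speed; a pose out of reach is approached as far as the arm can. A call with a gripper value outside its range is refused whole. The fingers move at their own pace and stop on an object; FORCE is the grip in N (left out, the last holds). Time passes only in rows, so rows that repeat a pose let the fingers close. It gives the time, the measured TCP pose, the force, the opening and the grip force at its end, in the units of the state.
- telemetry.observe(): the state, without advancing time (a new reading comes with each control period).
- vision.read_camera(name): name is "side" or "top" or "wrist"; returns (picture, depth): 480x640x3 uint8, red, green, blue; 480x640 float32, m along the optical axis (not along the pixel's ray), 0 where there is no reading.
- vision.get_calibration(name): a dict with "camera_matrix" (3x3 intrinsics, pixels), "rvec" (rotation vector, rad) and "tvec" (3), from world to camera coordinates, as OpenCV has them. Camera axes: x right, y down, z forward; pixel columns grow to the right and rows downward; lengths in m; the calibration is good to about 2 mm. A picture is of the moment at which its call begins: read the wrist's pose just before it. get_calibration takes no time and is no camera call; for the wrist camera it gives the pose at the moment of the call.
- ticket.hand_in(): hands the job in; it is judged then, once.
The state is a dict: "time": time; "qpos": joint angles; "qvel": joint speeds; "joint_efforts": joint torques, N m; "tool_pos": TCP position; "tool_rot": TCP orientation; "contact_force": force on the tool from outside, world axes, zero at the start; "torque": the same for the moment, N m; "opening": finger opening in m; "grip_force": force on a finger pad.
Only numpy, scipy, OpenCV 4.12 (cv2) and the standard library are available. Lean on these libraries where they do the work, as an engineer would, in place of code of your own. Each camera call takes 0.05 s, during which the arm holds its last target. There are 200 camera calls.

## Task

The capped jar is braced in the plywood cradle on the bench, with a hold-down bar lying in two upturned hooks across the top of the cap. Lift the bar up and out of its hooks and lay it on the bench clear of the cradle, then unscrew the tight cap (anticlockwise seen from above, about a quarter turn, until the thread lets go) while the cradle keeps the jar seated and still. Finish holding the cap level, straight over the jar, its lower edge about 2 to 3 cm above the jar's mouth, and keep hold of it; do not disturb the other things on the bench.

Things in the scene. Friction and masses are not known exactly. Their poses are not given: they have to be found in the camera images.
- cradle: Fixed plywood cradle, base plate 230 (x) x 110 (y) x 12 mm. In its middle a square pocket, 67 mm wide inside, walls 12 mm thick and up to 42 mm above the bench, holds the jar by its flat sides so that it cannot turn. On the x axis, 86 mm either side of the centre, stand two hook posts. Origin: centre of the underside, on the bench; z up, x along the line of the posts and the bar.
- hook (a point): Floor of the hook on the cradle's +x post, 112 mm above the bench; the -x post has the same. The steel posts are 12 mm thick (x), 30 mm wide (y); each ends in an upturned hook, a slot 16 mm wide (y), open at the top, prong tops 130 mm above the bench. The bar must rise at least 18 mm to leave them.
- bar: Loose steel hold-down bar, 202 mm long (x), 12 mm square, in the hooks, 6 mm above the cap; end stops outside the hooks 6 mm thick, 26 mm wide, 16 mm high. On its middle a wooden grip 40 mm long (x), 14 mm thick (y), from 12 to 48 mm above the underside. Origin: centre of the bar's underside, 112 mm above the bench at the start, 0 when it stands on the bench; z up. About 0.16 kg.
- jar: Loose white plastic jar, square body 64x64x46 mm standing in the pocket (12 mm above the bench), sloping shoulder from 46 to 60 mm, round neck 40 mm across up to the mouth, 83 mm above the origin. Origin: centre of its underside; z up, sides along x and y. About 0.55 kg. Pulling the cap before its thread has let go lifts the jar.
- cap: Loose black ribbed round screw cap on the jar's neck, about 62 mm across, 26 mm high, 0.04 kg. Origin: centre of its lower edge, 68 mm above the jar's origin when closed (80 mm above the bench); z up, x has no visible mark. Quarter-turn lug thread: anticlockwise seen from above it lets go 0.7 to 1.3 rad from the start, then is free up to at least 1.9 rad, where a stop follows.
- cap_top (a point): Centre of the cap's top, 26 mm above its lower edge. The cap does not rise while it turns. A springy seal under it presses it up with about 13 N, so it turns stiffly (0.2 to 0.6 N m); once the thread has let go, the seal pushes the cap up 4 mm if the cap is not held down, and it then lifts straight off.
- clear_patch (a point): Centre, on the bench, of a patch that is always clear, left of the cradle, about 210 mm (world x) by 90 mm (world y): a good place to lay the bar, but any free place will do. Elsewhere: a tall locker stands right of the bench, so an arm that starts out to the right should fold in before it swings round.
- sanding_block: Bystander: reddish sanding block, 76x104x26 mm. Origin: centre of its underside. Leave it alone.
- glue_bottle: Bystander: small glue bottle, 39x39x110 mm. Origin: centre of its underside. Leave it alone.
- tape_roll: Bystander: tape roll lying flat, 84x84x24 mm. Origin: centre of its underside. Leave it alone.
- bolt_0: Bystander: steel bolt lying flat, 28x50x17 mm. Origin: centre of its underside. Leave it alone.
- cast_small: Bystander: small waisted plaster cast, 71x71x101 mm. Origin: centre of its underside. Leave it alone.
- tin_dark: Bystander: dark grey round tin, 75x75x101 mm. Origin: centre of its underside. Leave it alone.
- c_clamp: Bystander: C-clamp lying flat, 98x97x16 mm. Origin: centre of its underside. Leave it alone.
There are look-alikes about, which are no part of the job. What is shaped like the cap but yellow is not meant.

How it is judged:
On the way, in this order (a step that is already met when the one before it is completed fails the run):
1. the bar is lifted up out of both hooks (z of bar in the frame of cradle above 0.135 m), for 0.1 s.
2. the bar lies on the bench, let go and clear of the cradle (height (world z) of bar below 0.03 m and contact force between bar and cradle below 0.1 N and contact force between bar and the fingers below 0.1 N and linear speed of bar below 0.03 m/s), for 0.2 s.
3. the cap's thread has let go: the cap is lifted free of the neck with the jar still seated in the cradle (z of cap in the frame of jar above 0.079 m and z of jar in the frame of cradle below 0.018 m and horizontal distance between jar and cradle below 0.006 m and angle between jar's own z axis and vertical below 0.08 rad and angle between the x axis of jar and the x axis of cradle, either way round below 0.15 rad), for 0.1 s.
At the end, for the whole second after the job is handed in: Fingers hold the cap still, touching nothing else, level within 0.2 rad, within 15 mm of the jar axis, its lower edge 5 to 50 mm above the mouth. Jar seated: raised under 6 mm, off-centre under 6 mm, turned under 0.15 rad. Bar on the bench (origin under 30 mm high), let go, not touching the cradle (z of cap in the frame of jar between 0.088 and 0.133 m and horizontal distance between cap and jar below 0.015 m and angle between cap's own z axis and vertical below 0.2 rad and contact force between cap and the fingers above 2 N and contact force between cap and jar below 0.05 N and contact force between cap and cradle below 0.05 N and linear speed of cap below 0.03 m/s and z of jar in the frame of cradle below 0.018 m and horizontal distance between jar and cradle below 0.006 m and angle between jar's own z axis and vertical below 0.08 rad and angle between the x axis of jar and the x axis of cradle, either way round below 0.15 rad and height (world z) of bar below 0.03 m and contact force between bar and cradle below 0.1 N and contact force between bar and the fingers below 0.1 N); the arm keeps its last pose, push and grip.
It fails at once if the jar is pulled up out of its seat by more than 10 mm (z of jar in the frame of cradle above 0.022 m).
It fails at once if another thing on the bench is moved by more than 30 mm (distance of any of sanding_block, glue_bottle, tape_roll, bolt_0, cast_small, tin_dark, c_clamp from where it was at the start of the episode above 0.03 m).
It also fails if it takes over 58 s, if anything falls off the work surface, if the arm or the gripper's body presses on something with over 40 N, if the wrist force passes 120 N, or if a joint passes its speed limit or range.

## Working session

There is one attempt and no reset: what is moved stays moved. The work goes in short steps, Python scripts to look and compute and a shell command to move; the robot and the scene stay as the last step left them, time stands still between calls to the robot, and variables do not carry over. Pictures are saved under pics/ and viewed, at most 10 in all, crops included, and the job is handed in when it is done.

```bash
mkdir -p pics; ls; python3 - <<'E'
from cell import telemetry, vision
import cv2,numpy as np
print(telemetry.observe())
for n in("top","side"):
    p,d=vision.read_camera(n); cv2.imwrite(f"pics/{n}0.png",p[...,::-1]); np.savez(f"{n}0.npz",p=p,d=d)
    c=vision.get_calibration(n); print(n,c)
E
```

```text
pics
{'time': 0.0, 'qpos': array([ 1.04000938e+00,  3.42739301e-01,  1.52503922e+00, -4.48325145e-06,
        1.27534624e+00, -1.45982265e-01]), 'qvel': array([-0.00069739,  0.00042931, -0.00013659,  0.00094625, -0.00074339,
        0.00068419]), 'joint_efforts': array([-2.85926275e-03, -4.31247926e+01, -2.44216686e+01,  7.15565588e-02,
        5.60635119e-02, -8.05977766e-05]), 'tool_pos': array([0.19697742, 0.4865045 , 0.40402838]), 'tool_rot': array([-3.14007622e+00, -2.18625808e-04,  2.75678912e+00]), 'contact_force': array([0.70818393, 0.90249392, 0.01383716]), 'torque': array([-8.50266648e-05,  2.68058898e-02,  2.57181740e-02]), 'grip_force': 0.0, 'opening': 0.0917423977325032}
top {'camera_matrix': array([[470.66898117,   0.        , 323.82924102],
       [  0.        , 470.66898117, 245.23334786],
       [  0.        ,   0.        ,   1.        ]]), 'rvec': array([ 2.17267285, -2.21135107,  0.07164492]), 'tvec': array([0.31257228, 0.52184192, 1.06095344])}
side {'camera_matrix': array([[553.44957579,   0.        , 318.26872548],
       [  0.        , 553.44957579, 240.99985193],
       [  0.        ,   0.        ,   1.        ]]), 'rvec': array([ 0.96449904, -2.11245162,  1.33594821]), 'tvec': array([0.54579876, 0.1651364 , 1.14054244])}
```

View pics/top0.png

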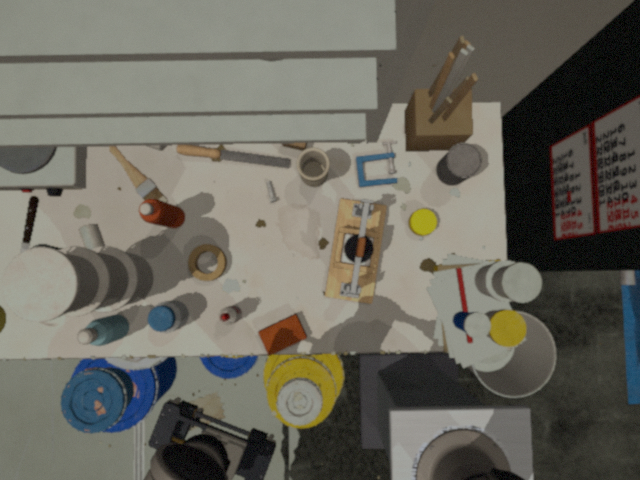

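View pics/side0.png

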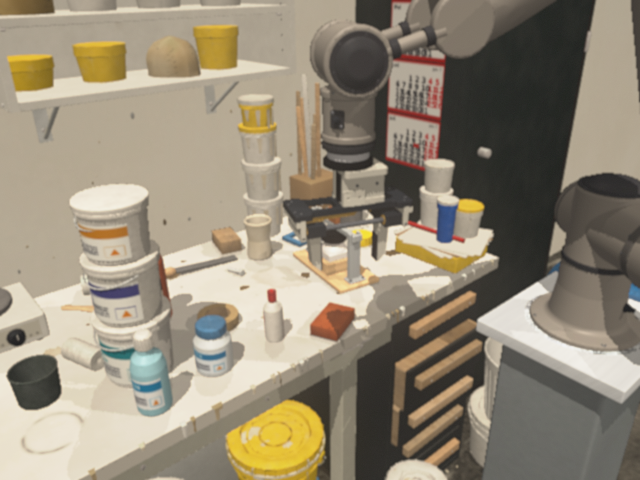

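The top view shows the cradle at about (357,250), with the bar running from (366,203) to (350,292) and the black cap under it at (357,247). The yellow cap at (424,221) is the look-alike, since it has no bar or cradle. The patch left of the cradle, around (290,230), is clear. Next I'll measure, and enlarge the cradle to confirm.

```bash
cat > h.py <<'E'
import numpy as np,cv2
from cell import telemetry,vision
def cloud(d,c):
    K=c["camera_matrix"];R=cv2.Rodrigues(c["rvec"])[0];t=c["tvec"]
    v,u=np.mgrid[:480,:640]
    P=np.stack([(u-K[0,2])/K[0,0]*d,(v-K[1,2])/K[1,1]*d,d],-1)
    return (P-t)@R
def proj(c,X):
    return cv2.projectPoints(np.array(X,float).reshape(-1,3),c["rvec"],c["tvec"],c["camera_matrix"],None)[0].reshape(-1,2)
def ray(c,uv,z):
    K=c["camera_matrix"];R=cv2.Rodrigues(c["rvec"])[0];o=-R.T@c["tvec"]
    r=R.T@np.linalg.inv(K)@np.array([uv[0],uv[1],1.]);return o+r*(z-o[2])/r[2]
E
python3 - <<'E'
from h import *
a=np.load("top0.npz");c=vision.get_calibration("top");W=cloud(a["d"],c)
roi=np.zeros((480,640),bool);roi[190:310,320:392]=1
for lo,hi in((.105,.135),(.145,.175),(.005,.02)):
    m=roi&(W[...,2]>lo)&(W[...,2]<hi); p=W[m]
    r=cv2.minAreaRect(p[:,:2].astype(np.float32)*1000)
    print(lo,m.sum(),np.median(p,0).round(4),r)
hm=W[...,2]
for uv in((290,230),(290,190),(290,270),(270,190),(312,160),(340,255)): print(uv,W[uv[1],uv[0]].round(3))
g=a["p"][185:310,310:450,::-1];cv2.imwrite("pics/crop.png",cv2.resize(g,None,fx=5,fy=4.6,interpolation=2))
E
```

```text
0.105 1034 [0.5146 0.2343 0.1231] ((514.108154296875, 231.30665588378906), (56.74372863769531, 201.1103973388672), 88.7423324584961)
0.145 144 [0.5138 0.2321 0.1589] ((514.300048828125, 231.335205078125), (14.225909233093262, 39.63814926147461), 79.69464874267578)
0.005 2678 [0.4957 0.2397 0.0129] ((518.7943725585938, 230.53268432617188), (164.4307098388672, 272.3615417480469), 88.48845672607422)
(290, 230) [0.565 0.381 0.004]
(290, 190) [0.658 0.38  0.005]
(290, 270) [0.472 0.382 0.002]
(270, 190) [0.657 0.425 0.015]
(312, 160) [0.722 0.327 0.029]
(340, 255) [0.503 0.268 0.041]
```

View pics/crop.png

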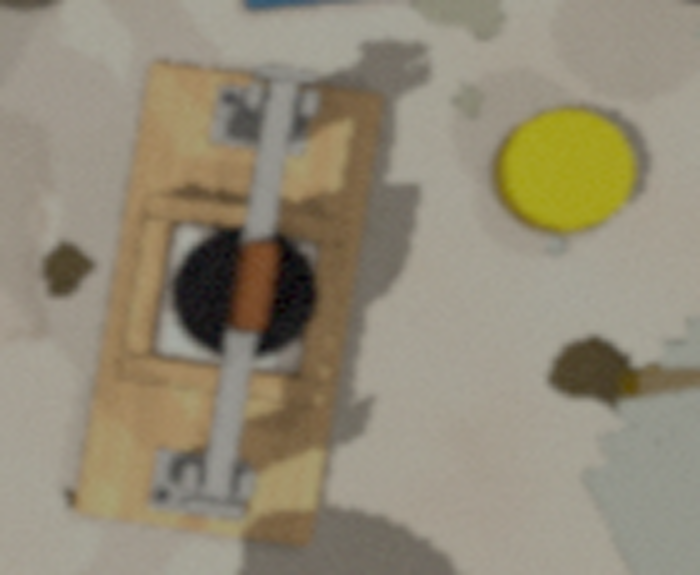

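The crop confirms it. The black cap, at crop (245,290), sits in the cradle under the bar and is the one meant. The yellow one at (567,170) stands alone on the bench, so it's not the target. The grip centre is about (0.514, 0.231) and the bar's yaw is about -10.3°. I'll move above the grip now.

```bash
python3 -m crank '[[0,-35,-11,0,-0.02],[0,-71,-21,0,-0.04],[0,-107,-32,0,-0.06],[0,-142,-43,0,-0.08],[0,-178,-54,0,-0.1],[0,-214,-65,0,-0.12],[0,-250,-75,0,-0.14],[0,-285,-86,0,-0.16],[0,-320,-96,0,-0.18],[0,-355,-107,0,-0.205],[0,-390,-118,0,-0.205],[0,-390,-118,0,-0.205]]' 30
python3 - <<'E'
from h import *
s=telemetry.observe();print(s["time"],s["tool_pos"],s["tool_rot"],s["opening"])
p,d=vision.read_camera("wrist");c=vision.get_calibration("wrist");cv2.imwrite("pics/w1.png",p[...,::-1])
W=cloud(d,c);m=(W[...,2]>.145)&(W[...,2]<.17)&(abs(W[...,0]-.514)<.06)&(abs(W[...,1]-.231)<.06)
print(m.sum(),np.median(W[m],0),cv2.minAreaRect(W[m][:,:2].astype(np.float32)*1000))
E
```

```text
time: 1.1
tool_pos: [0.5182, 0.2268, 0.4038]
tool_rot: [-3.14, 0.002, 2.957]
contact_force: [0.0, -0.2, 0.7]
opening: 0.0457
grip_force: 0.0
1.1 [0.51821821 0.22677521 0.40384269] [-3.13999573e+00  1.64055595e-03  2.95678495e+00] 0.04568529555774968
1427 [0.50833951 0.23333878 0.15917332] ((510.8455505371094, 232.95526123046875), (13.728166580200195, 39.412864685058594), 79.8797607421875)
```

View pics/w1.png

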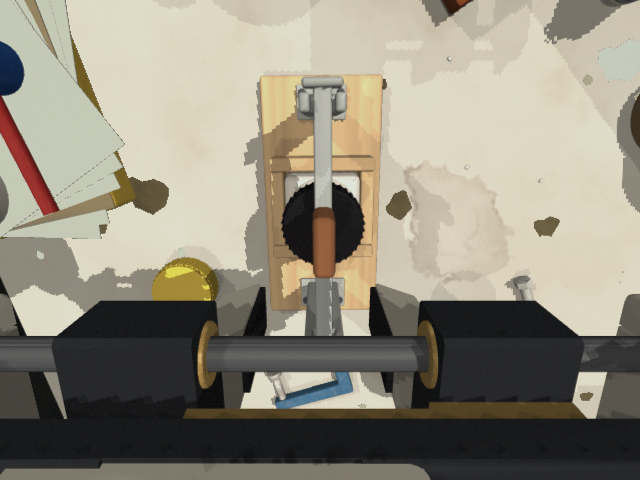

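The wrist view shows the grip at (324,240), between the fingers, with the cap below it. The arm may still be settling, so I'll hold briefly and read the pose.

```bash
python3 -m crank '[[0,0,0,20,0],[0,0,0,20,0],[0,0,0,20,0]]'
```

```text
time: 1.4
tool_pos: [0.5133, 0.2314, 0.3839]
tool_rot: [-3.14, -0.003, 2.963]
contact_force: [0.1, 0.2, 0.5]
opening: 0.046
grip_force: 0.0
```

```bash
python3 -m crank '[[0,0,0,25,0],[0,0,0,50,0],[0,0,0,70,0],[0,0,0,78,0],[0,0,0,78,0],[-1,0,0,78,0],[-1,0,0,78,0],[-1,0,0,78,0],[-1,0,0,78,0],[-1,0,0,78,0],[-1,0,0,78,0],[-1,0,0,78,0]]' 40
```

```text
time: 2.4
tool_pos: [0.5143, 0.2309, 0.3074]
tool_rot: [3.141, 0.001, 2.962]
contact_force: [-0.8, -1.0, 4.0]
opening: 0.0138
grip_force: 40.0
```

```bash
python3 -m crank '[[-1,0,0,-12,0],[-1,0,0,-24,0],[-1,0,0,-36,0],[-1,0,0,-48,0],[-1,0,0,-60,0],[-1,0,0,-70,0],[-1,0,0,-70,0],[-1,0,0,-70,0],[-1,3,30,-70,0],[-1,6,60,-70,0],[-1,9,90,-70,0],[-1,12,120,-70,0]]'
python3 -m crank '[[-1,1,34,0,0],[-1,1,34,30,0],[-1,1,34,60,0],[-1,1,34,90,0],[-1,1,34,120,0],[-1,1,34,145,0],[-1,1,34,160,0],[-1,1,34,170,0],[-1,1,34,174,0],[-1,1,34,174,0],[-1,1,34,174,0]]'
```

```text
time: 3.4
tool_pos: [0.5238, 0.3521, 0.3754]
tool_rot: [-3.14, -0.002, 2.961]
contact_force: [0.6, 0.1, -2.4]
opening: 0.0135
grip_force: 40.0
time: 4.32
tool_pos: [0.5293, 0.3849, 0.2035]
tool_rot: [3.141, 0.001, 2.962]
contact_force: [-0.0, -0.1, -1.7]
opening: 0.0138
grip_force: 40.0
```

```bash
python3 -m crank '[[-1,0,0,3,0],[-1,0,0,5,0],[-1,0,0,7,0],[-1,0,0,8,0],[-1,0,0,8,0],[-1,0,0,8,0]]'
```

```text
time: 4.82
tool_pos: [0.529, 0.3848, 0.1954]
tool_rot: [3.141, 0.001, 2.962]
contact_force: [-1.3, -1.0, 3.1]
opening: 0.0139
grip_force: 40.0
```

```bash
python3 -m crank '[[0,0,0,0,0],[0,0,0,0,0],[0,0,0,0,0],[0,0,0,0,0],[0,0,0,-20,0],[0,0,0,-55,0],[1,0,0,-90,0],[1,0,0,-125,0],[1,0,0,-160,0],[1,0,0,-190,0],[1,0,0,-190,0],[1,0,0,-190,0]]'
python3 - <<'E'
from h import *
p,d=vision.read_camera("top");c=vision.get_calibration("top");cv2.imwrite("pics/t2.png",p[...,::-1]);W=cloud(d,c)
def cap(p,d,W,n):
    m=(W[...,2]>.095)&(W[...,2]<.115)&(np.hypot(W[...,0]-.513,W[...,1]-.232)<.045)&(p.max(-1)<70)
    if m.sum()<50: print(n,"none",m.sum());return
    print(n,m.sum(),np.median(W[m],0),cv2.minEnclosingCircle(W[m][:,:2].astype(np.float32)*1000),cv2.minAreaRect(W[m][:,:2].astype(np.float32)*1000))
cap(p,d,W,"top")
p,d=vision.read_camera("wrist");c=vision.get_calibration("wrist");cv2.imwrite("pics/w2.png",p[...,::-1]);cap(p,d,cloud(d,c),"wrist")
s=telemetry.observe();print(s["time"],s["tool_pos"],s["tool_rot"],s["opening"])
E
```

```text
time: 5.82
tool_pos: [0.5291, 0.3848, 0.387]
tool_rot: [3.139, 0.004, 2.962]
contact_force: [-0.7, 0.3, -0.3]
opening: 0.0811
grip_force: 0.0
top 613 [0.51461355 0.23075231 0.10706988] ((514.8932495117188, 231.09323120117188), 29.66681671142578) ((514.0831298828125, 230.70657348632812), (56.302459716796875, 58.32013702392578), 44.11100387573242)
wrist 6028 [0.5109386  0.23428252 0.10563611] ((512.9700927734375, 231.5009765625), 31.252717971801758) ((512.8994750976562, 232.02593994140625), (60.59842300415039, 61.38283920288086), 56.90413284301758)
5.9167 [0.52875336 0.38455901 0.38342965] [-3.14030028e+00 -1.65793727e-03  2.96181442e+00] 0.08893069760541294
```

View pics/w2.png

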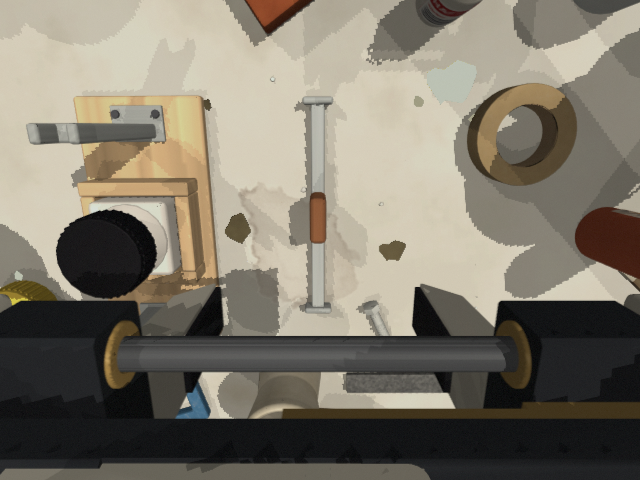

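The bar stands on the bench at (317,204), clear of the cradle, and the cap is exposed at (105,254). Its centre is about (0.5138, 0.2315), so I'll move above it.

```bash
python3 -m crank '[[1,-3,-35,0,0],[1,-6,-70,0,0],[1,-9,-105,0,0],[1,-13,-140,0,0],[1,-13,-153,0,0],[1,-13,-153,20,0],[1,-13,-153,50,0],[1,-13,-153,75,0],[1,-13,-153,85,0],[1,-13,-153,85,0],[1,-13,-153,85,0]]' 60
```

```text
time: 6.83
tool_pos: [0.5145, 0.2322, 0.2993]
tool_rot: [-3.141, -0.001, 2.962]
contact_force: [0.5, 0.2, 0.4]
opening: 0.0918
grip_force: 0.0
```

```bash
python3 -m crank '[[1,0,0,15,0],[1,0,0,30,0],[1,0,0,40,0],[1,0,0,42,0],[1,0,0,42,0],[-1,0,0,42,0],[-1,0,0,42,0],[-1,0,0,42,0],[-1,0,0,42,0],[-1,0,0,42,0],[-1,0,0,42,0],[-1,0,0,42,0]]' 60
```

```text
time: 7.83
tool_pos: [0.5144, 0.2314, 0.258]
tool_rot: [-3.141, 0.0, 2.962]
contact_force: [-1.2, -3.7, 2.6]
opening: 0.0594
grip_force: 60.0
```

```bash
python3 -m crank '[[-1,0,0,0,-0.06],[-1,0,0,0,-0.12],[-1,0,0,0,-0.18],[-1,0,0,0,-0.24],[-1,0,0,0,-0.30],[-1,0,0,0,-0.36],[-1,0,0,0,-0.42],[-1,0,0,0,-0.48],[-1,0,0,0,-0.54],[-1,0,0,0,-0.6]]'; python3 -c "
from cell import telemetry as t;print(t.observe()['torque'])"
```

```text
time: 8.67
tool_pos: [0.5145, 0.232, 0.2579]
tool_rot: [3.141, 0.001, -2.719]
contact_force: [0.2, -0.1, 1.2]
opening: 0.0593
grip_force: 60.0
[-0.22676871  0.05082929 -0.2050132 ]
```

```bash
python3 -m crank '[[-1,0,0,0,-0.08],[-1,0,0,0,-0.16],[-1,0,0,0,-0.24],[-1,0,0,0,-0.32],[-1,0,0,0,-0.40],[-1,0,0,0,-0.48],[-1,0,0,0,-0.56],[-1,0,0,0,-0.64],[-1,0,0,0,-0.72],[-1,0,0,0,-0.8],[-1,0,0,0,-0.8],[-1,0,0,0,-0.8]]'; python3 - <<'E'
from h import *
print(telemetry.observe()['torque'])
p,d=vision.read_camera("wrist");cv2.imwrite("pics/w3.png",p[...,::-1])
E
```

```text
time: 9.67
tool_pos: [0.5145, 0.2321, 0.2592]
tool_rot: [-3.14, 0.002, -1.921]
contact_force: [-3.9, -0.9, 10.0]
opening: 0.0595
grip_force: 60.0
[-0.11395433  0.54415908  0.14870317]
```

View pics/w3.png

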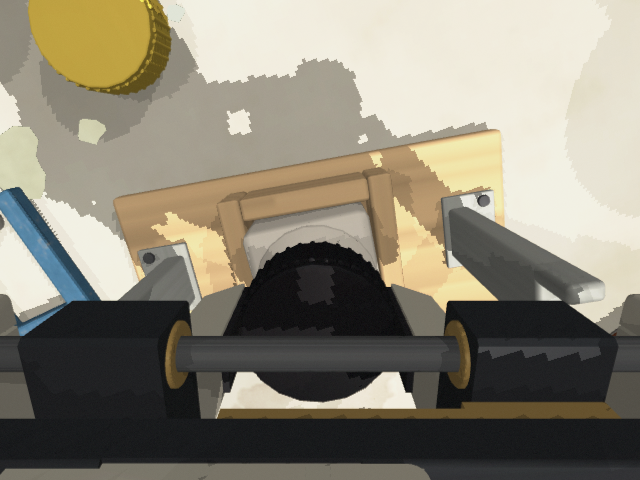

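The view shows the jar square in its pocket and the cap gripped at (318,325). The upward force jumped to 10 N and the tool rose 1 mm, so the seal is pushing and the thread has let go. I'll test with a small lift.

```bash
python3 -m crank '[[-1,0,0,-1,0],[-1,0,0,-2,0],[-1,0,0,-3,0],[-1,0,0,-4,0],[-1,0,0,-5,0],[-1,0,0,-5,0],[-1,0,0,-5,0]]'
```

```text
time: 10.3
tool_pos: [0.5144, 0.2319, 0.2625]
tool_rot: [3.141, 0.0, -1.922]
contact_force: [0.1, 0.2, -0.9]
opening: 0.0597
grip_force: 60.0
```

```bash
python3 -m crank '[[-1,0,0,-3,0],[-1,0,0,-7,0],[-1,0,0,-12,0],[-1,0,0,-18,0],[-1,0,0,-24,0],[-1,0,0,-30,0],[-1,0,0,-34,0],[-1,0,0,-35,0],[-1,0,0,-35,0],[-1,0,0,-35,0],[-1,0,0,-35,0]]'; python3 - <<'E'
from h import *
p,d=vision.read_camera("side");cv2.imwrite("pics/s3.png",cv2.resize(p[170:320,230:430,::-1],None,fx=4,fy=4))
p,d=vision.read_camera("wrist");cv2.imwrite("pics/w4.png",p[...,::-1])
E
```

```text
time: 11.22
tool_pos: [0.5143, 0.2318, 0.2974]
tool_rot: [3.141, -0.0, -1.921]
contact_force: [0.0, -0.9, 0.1]
opening: 0.0592
grip_force: 60.0
```

View pics/s3.png

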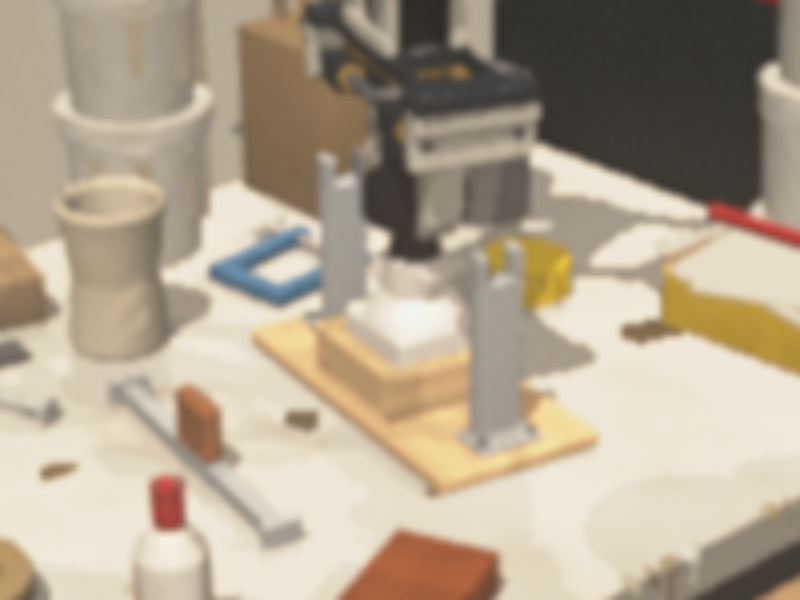

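View pics/w4.png

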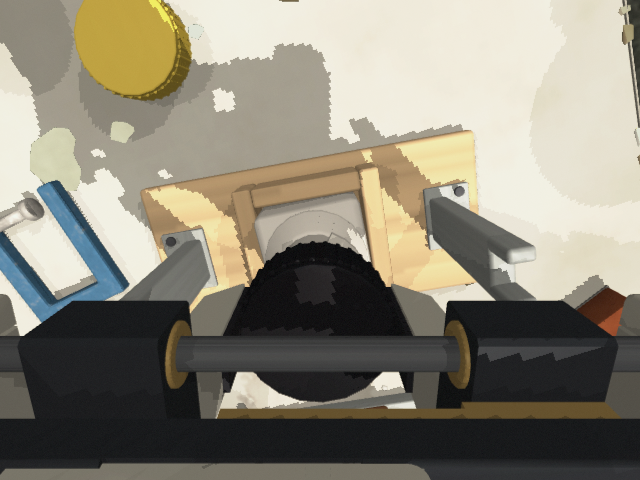

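The side crop shows the jar seated at (410,320) with its neck bare, the cap held above it at (410,235), and the bar on the bench at (205,460). The wrist view shows the cap in the same place in the grip at (318,325), so it hasn't slipped. I'll hand in.

```bash
python3 -c "
from cell import ticket;print(ticket.hand_in())"
```

```text
the job is handed in; nothing more can be done
None
```

I handed the job in with the bar lying on the bench clear of the cradle, the jar still seated, and the unscrewed cap held level about 2.5 cm above the jar's mouth; no verdict came back.

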